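Refill the seasoning caddy

ROBOT

A 7-joint arm with a two-finger parallel gripper is mounted at the origin on a cart in front of the work surface, level with it; the furniture and walls round the work are solid. World frame = base frame: x ahead of the robot, y to its left, z up, the work surface at z = 0. Lengths are in mm, angles in rad, forces in N, time in s.
With the tool pointing down it reaches from about 425 to 825 mm from the base axis. Payload 3.6 kg.
Tool frame: the origin (TCP) lies on the centre line of the jaws, within the pads' length; the fingertips stand 22 mm ahead of it and the grasp point (between the pads) lies 3 mm ahead of it; z points along the fingers, y is the line along which they close (so a half turn about z gives the same grasp; the last joint's range is limited). The gripper opens to 93 mm and grips with 3 to 60 N. Pads are 15 mm wide; open, the fingers measure 128 mm over their backs; the gripper's body (75 mm by 188 mm) begins 65 mm behind the grasp point.
Start: joints at [1.256, 0.615, -0.013, 1.423, 0.008, 1.103, -0.04], TCP at [184.51, -623.233, 240.64] pointing down, gripper open.
Joint ranges: [-3.12, 3.12], [-0.3, 2.06], [-1.34, 1.32], [0.26, 2.42], [-1.36, 4.5], [0.01, 1.98], [-2.84, 2.84]. Speed limits (rad/s): [2.79, 2.79, 3.14, 3.14, 3.14, 3.14, 3.14].

INTERFACE

Orientations are given as [roll, pitch, yaw] about the fixed x, y, z axes, in that order (R = Rz(yaw) Ry(pitch) Rx(roll)).
In Python, from rig import get_state, camera, job_done gives the robot as it stands.
- The arm moves only by the tool jog_arm, never from a script. Its argument "moves" is a list of rows, each a list of 3 entries, a list of its own where there are three numbers: the closure, from -1 (fully open) to 1 (shut), then the shift along the world's x, y, z in cm, then the turn about the world's z in units of 5 degrees (1.0 is 5 degrees). In form: [[grip, [dx, dy, dz], roll], ...]. A call has 1 to 12 rows; each row is the pose to reach, as a shift and turn from the pose commanded when the call began; what a row does not reach only later rows make up. A row lasts 1/12 s, in which the tool goes at most 41.7 mm and 7.16 degrees, less where a joint would pass 70% of its speed; a pose out of reach is approached as far as the arm can. A call with a gripper value outside its range is refused whole. The fingers move at their own pace and stop on an object; the grip force is fixed at half the most. Time passes only in rows, so rows that repeat a pose let the fingers close. It gives the time, the measured TCP pose, the force, the opening and the grip force at its end, in the units of the state.
- get_state(): the state, without advancing time (a new reading comes with each control period).
- camera(name): name is "side" or "top"; returns a dict with "color" (420x560x3 uint8, red, green, blue), "fx", "fy", "cx", "cy" (pixels), "R" (3x3) and "t" (3): a world point X has camera coordinates R X + t. Camera axes: x right, y down, z forward; pixel columns grow to the right and rows downward; lengths in mm; the calibration is good to about 2 mm. A picture is of the moment at which its call begins. There is no depth.
- job_done(): hands the job in; it is judged then, once.
The state is a dict: "time": time; "joint_positions": joint angles; "qvel": joint speeds; "tau": joint torques, N m; "ee_pos": TCP position; "tcp_rot": TCP orientation; "wrist_force": force on the tool from outside, world axes, zero at the start; "moment": the same for the moment, N m; "width": finger opening in mm; "grip_force": force on a finger pad.
Only numpy, scipy, OpenCV 4.12 (cv2) and the standard library are available. Lean on these libraries where they do the work, as an engineer would, in place of code of your own. Each camera call takes 0.05 s, during which the arm holds its last target. There are 200 camera calls.

TASK

Fill the steel seasoning caddy: stand the wooden pepper mill, the tall spice jar with the red screw cap, the shorter spice jar with the white cap and the salt shaker upright in its four pockets, one in each, from tallest at the end with the carrying loop down to shortest at the plain end. The pestle and the unlabelled sample jar only look as if they belonged: leave them standing where they are.

Things in the scene. Friction and masses are not known exactly. Their poses are not given: they have to be found in the camera images.
- caddy: fixed low steel caddy on the left bench, 273 x 72 x 40 mm high, any yaw: a row of four square open pockets along x, each 62 x 62 mm inside, walls 5 mm, inner floor 5 mm up. A flat carrying loop sticks out 38 mm beyond the +x end, 30 mm up; the -x end is plain. Pocket centres from loop to plain end: x = +100.5, +33.5, -33.5, -100.5 mm, y = 0. Origin: centre of the underside, z up
- pepper_mill: turned dark wood pepper mill with a waist, a round head and a small steel knob on top; 135 mm high, foot 46 mm in diameter, head 43 mm in diameter from 88 to 110 mm up (grip there). Round; stands upright at the start on the right table, whose top is 4 mm higher than the bench; origin: centre of the underside, z up
- red_cap_jar: straight clear spice jar with a brown label and a wide, flat red screw cap; 106 mm high, 45 mm in diameter. Round; stands upright at the start on the right table, whose top is 4 mm higher than the bench; origin: centre of the underside, z up
- white_cap_jar: white spice jar with a white cap as wide as the jar; 98 mm high, 47 mm in diameter. Round; stands upright at the start on the right table, whose top is 4 mm higher than the bench; origin: centre of the underside, z up
- salt_shaker: waisted glass salt shaker with a perforated, domed grey metal top; 90 mm high, 44 mm in diameter, the top 34 mm in diameter from 70 mm up. Round; stands upright at the start on the right table, whose top is 4 mm higher than the bench; origin: centre of the underside, z up
- pestle: look-alike, to be left alone: plain turned dark wood pestle standing on its thick end, without steel knob; 119 mm high, 46 mm in diameter at the foot, 23 mm at the shaft; origin: centre of the underside
- sample_jar: look-alike, to be left alone: plain jar without label, with a flat steel lid; 80 mm high, 44 mm in diameter; origin: centre of the underside
There are look-alikes about, which are no part of the job. Leave any turquoise look-alike of the pepper_mill alone. What is shaped like the salt_shaker but yellow is not meant.

How it is judged:
By the outcome, as a careful person would: the job done as asked, in the order asked, and still so for the second after the job is handed in, with the robot touching nothing.
It also fails if it takes over 109 s, if anything falls off the work surface, if the arm or the gripper's body presses on something with over 40 N, if the wrist force passes 120 N, or if a joint passes its speed limit or range.

## Working session

There is one attempt and no reset: what is moved stays moved. The work goes in short steps, Python scripts to look and compute and a tool call to move; the robot and the scene stay as the last step left them, time stands still between calls to the robot, and variables do not carry over. Pictures are saved under pics/ and viewed, at most 17 in all, crops included, and the job is handed in when it is done.

Besides the shell and the picture viewer there is one more tool, called after "Call:" as a command line: name --argument value ..., lists and objects as JSON in quotes. jog_arm: Moves the arm, as the interface text tells. Its arguments: {"type":"object","properties":{"moves":{"type":"array","items":{"type":"array"}}},"required":["moves"]}

```bash
mkdir -p pics
cat > h.py <<'E'
import cv2,numpy as np
from rig import get_state,camera
def snap(n,f):
    c=camera(n); cv2.imwrite(f,cv2.cvtColor(c['color'],cv2.COLOR_RGB2BGR)); return c
def ray(c,u,v,z):
    R=np.array(c['R']);t=np.array(c['t']);o=-R.T@t
    d=R.T@np.array([(u-c['cx'])/c['fx'],(v-c['cy'])/c['fy'],1]); return o+d*(z-o[2])/d[2]
def proj(c,X):
    p=np.array(c['R'])@np.array(X,float)+np.array(c['t']); return c['fx']*p[0]/p[2]+c['cx'],c['fy']*p[1]/p[2]+c['cy']
E
python3 - <<'E'
from h import *
for n in('top','side'):
    c=snap(n,f'pics/{n}0.png'); print(n,c['fx'],c['cx'],c['cy'],np.round(c['R'],3).tolist(),np.round(-np.array(c['R']).T@np.array(c['t'])))
print(get_state())
E
```

```text
top 388.1293280321304 275.996715696098 207.8386220435968 [[0.016, -1.0, -0.01], [-0.991, -0.014, -0.135], [0.135, 0.012, -0.991]] [ 384.  -57. 1120.]
side 465.98140062684075 276.6473103956782 214.81025710751916 [[-0.858, -0.514, -0.004], [-0.296, 0.5, -0.814], [0.42, -0.697, -0.581]] [ -8. 834. 801.]
{'time': 0.1, 'joint_positions': array([ 1.25652039,  0.61582709, -0.01259472,  1.42470137,  0.00809045,
        1.10337727, -0.04041137]), 'qvel': array([ 0.00021859, -0.00038509,  0.00105104, -0.00246151,  0.00140102,
       -0.00098211,  0.00042662]), 'tau': array([ 1.04186784e-03, -4.60044193e+01,  2.09875409e-01, -1.66244280e+01,
       -6.11913577e-02,  1.69387436e-02,  9.73391616e-05]), 'ee_pos': array([ 184.30498959, -622.65548755,  239.60637442]), 'tcp_rot': array([-3.13932980e+00,  3.07775334e-05,  2.87807682e-01]), 'wrist_force': array([-0.03958374,  0.09236944,  0.55411194]), 'moment': array([ 0.0044913 , -0.01034776, -0.02710109]), 'grip_force': 0.0, 'width': 93.01400007659825}
```

View pics/top0.png

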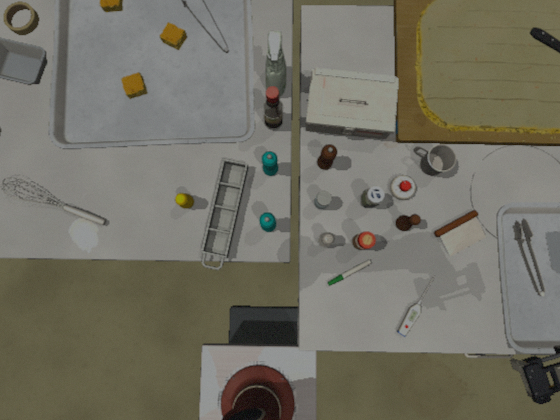

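View pics/side0.png

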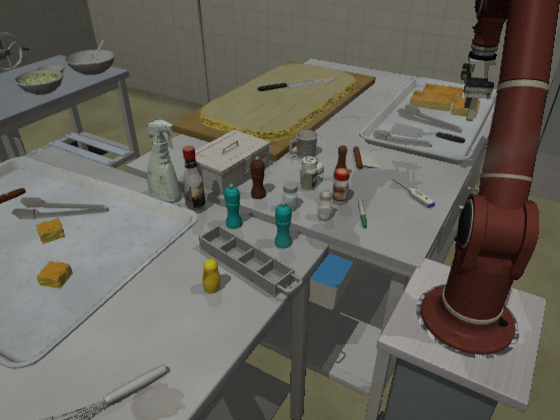

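The top view shows the caddy at (225,212), with its loop at (213,265). Dark wooden candidates are at (327,155) and (408,222). Jars are at (323,200), (375,197), (402,187), (366,241) and (328,240). The turquoise mills at (270,162) and (267,222) and the yellow shaker at (184,200) are decoys. I'll take close crops next.

Run:
```python
import cv2,numpy as np
a=cv2.imread('pics/top0.png')[135:265,300:460];b=cv2.imread('pics/side0.png')[130:260,225:385]
a=cv2.resize(a,(640,520),interpolation=3);b=cv2.resize(b,(640,520),interpolation=3)
cv2.imwrite('pics/ca.png',a);cv2.imwrite('pics/cb.png',b)
```

```text
(no output)
```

View pics/ca.png

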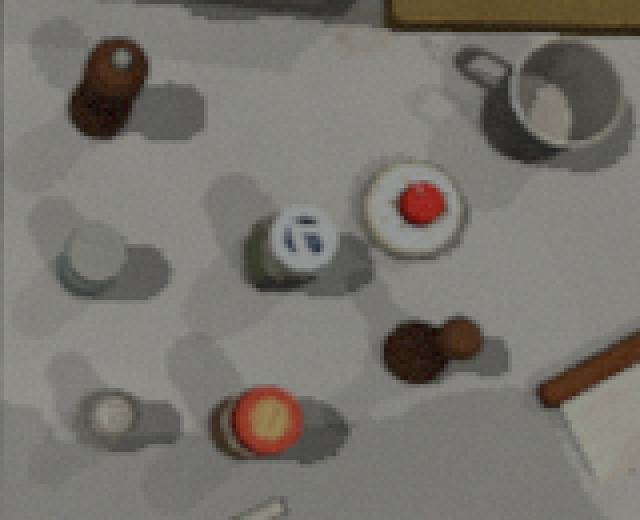

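View pics/cb.png

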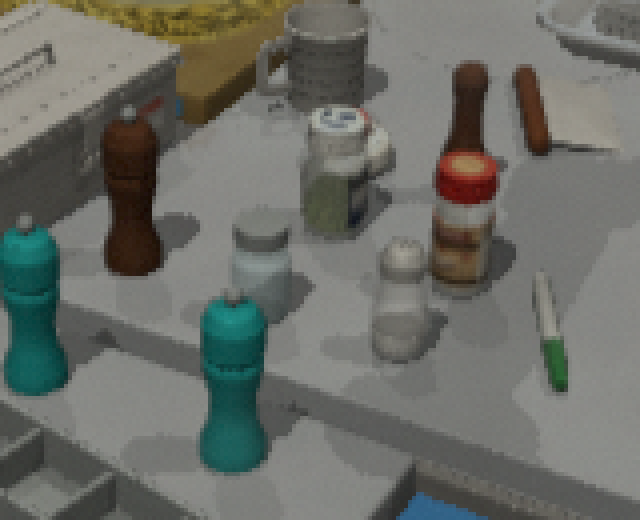

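Crops: the pepper mill, with its steel knob, is at top px (330,150). The pestle is at (408,222). The sample jar, with its steel lid, is at (323,200). The white-cap jar is at (376,195), the red-cap jar at (367,240) and the salt shaker at (328,238). The (402,187) object is a dish with something red on it.

Run:
```python
from h import *
c=camera('top');s=camera('side')
P={'mill':((121,58),139,(130,113)),'red':((267,420),110,(468,165)),'white':((303,238),102,(337,117)),'salt':((112,412),92,(402,247)),'sample':((97,249),84,(262,225))}
for k,(p,z,q) in P.items():
    u,v=p[0]/4+300-.4,p[1]/4+135-.4
    a=ray(c,u,v,z); us,vs=q[0]/4+225-.4,q[1]/4+130-.4
    print(k,np.round(a),'side ray',np.round(ray(s,us,vs,z)))
for n,p in dict(pestletop=(460,338),dish=(415,208)).items():
    print(n,np.round(ray(c,p[0]/4+300,p[1]/4+135,123 if n[0]=='p' else 10)))
for n,p in dict(tq1=(270,157),tq2=(267,217)).items(): print(n,np.round(ray(c,*p,135)))
a=cv2.imread('pics/top0.png')[150:275,190:290];b=cv2.imread('pics/side0.png')[220:300,190:310]
a=cv2.resize(a,None,fx=4.8,fy=4.8,interpolation=3)
cv2.imwrite('pics/cc.png',a)
```

```text
mill [ 674. -183.  139.] side ray [ 669. -179.  139.]
red [ 442. -280.  110.] side ray [ 442. -282.  110.]
white [ 563. -308.  102.] side ray [ 565. -311.  102.]
salt [ 447. -182.   92.] side ray [ 446. -183.   92.]
sample [ 557. -173.   84.] side ray [ 552. -170.   84.]
pestletop [ 495. -403.  123.]
dish [ 601. -413.   10.]
tq1 [652. -28. 135.]
tq2 [494. -23. 135.]
```

View pics/cc.png

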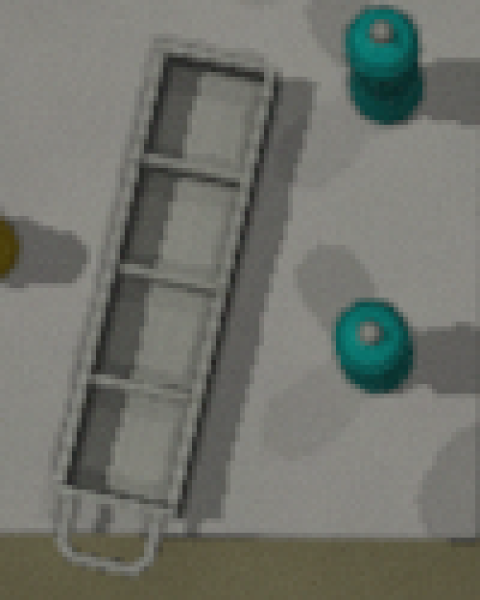

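The crop shows the caddy running from the plain end at crop (215,55) to the loop end at crop (120,505), with dividers near (192,170), (170,278) and (144,385).

Run:
```python
from h import *
c=camera('top')
g=lambda p,z=40: ray(c,p[0]/4.8+190-.4,p[1]/4.8+150-.4,z)
for p in [(192,170),(170,278),(144,385),(217,55),(122,502)]: print(p,np.round(g(p),1))
s=camera('side')
# edges: plain corner L,R; loop corner L,R
for p in [(160,45),(274,70),(62,490),(184,515)]: print(np.round(g(p),1))
M=g((170,278))[:2]; A=g((144,385))[:2]; B=g((192,170))[:2]
d=(A-B)/np.linalg.norm(A-B); print(np.linalg.norm(A-B),'yaw',np.degrees(np.arctan2(d[1],d[0])))
C=(g((217,55))+g((122,502))+g((170,278))+g((144,385))+g((192,170)))[:2]/5; print(C)
img=cv2.imread('pics/side0.png')
d=np.append(d,0);n=np.array([-d[1],d[0],0])
C=np.append(C,0)
L=lambda x,y,z:tuple(int(round(v*4)) for v in (np.array(proj(s,C+d*x+n*y+[0,0,z]))-[190,220]))
b=cv2.resize(img[220:310,190:310],None,fx=4,fy=4,interpolation=3)
for q in [[(-136.5,-36,40),(136.5,-36,40),(136.5,36,40),(-136.5,36,40)]]+[[(x,-31,40),(x,31,40)] for x in(-67,0,67)]:
    cv2.polylines(b,[np.array([L(*p) for p in q])],True,(0,0,255),1)
cv2.imwrite('pics/cd.png',b)
```

```text
(192, 170) [594.6  88.4  40. ]
(170, 278) [530.1  99.2  40. ]
(144, 385) [467.1 112.3  40. ]
(217, 55) [664.5  75.7  40. ]
(122, 502) [399.3 122.6  40. ]
[670.1 109.9  40. ]
[655.8  41.5  40. ]
[405.7 157.6  40. ]
[392.4  86.6  40. ]
129.75872282310186 yaw 169.37916328254755
[531.10277022  99.6429655 ]
```

View pics/cd.png

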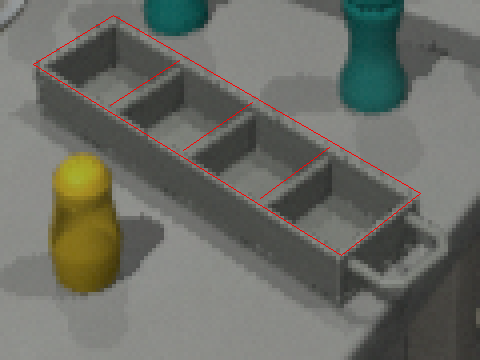

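Call:
jog_arm --moves '[[-1,[4,3.5,0.5],-0.5],[-1,[8,7,1],-1],[-1,[12,10.5,1],-1.5],[-1,[16,14,1],-2],[-1,[20,17.5,1],-2.5],[-1,[23,20,1],-3],[-1,[26,22.5,1],-3.5],[-1,[28,24.5,1],-4],[-1,[30,26.5,1],-4.5],[-1,[32,28.5,1],-5],[-1,[34,30,1],-5.4],[-1,[34,30,1],-5.4]]'

```text
time: 1.3
ee_pos: [532.6, -313.0, 250.2]
tcp_rot: [-3.134, -0.004, -0.169]
wrist_force: [1.2, 0.6, -0.2]
width: 92.9
grip_force: 0.0
```

Call:
jog_arm --moves '[[-1,[3,3,0],0],[-1,[6,6,0],0],[-1,[9,8.5,0],0],[-1,[11,11,0],0],[-1,[13,13,0],0],[-1,[14.7,14.2,-2],0],[-1,[14.7,14.2,-4],0],[-1,[14.7,14.2,-6],0],[-1,[14.7,14.2,-6],0],[-1,[14.7,14.2,-6],0]]'

```text
time: 2.13
ee_pos: [670.7, -181.4, 189.5]
tcp_rot: [3.142, 0.003, -0.184]
wrist_force: [-0.6, 0.5, 1.2]
width: 92.9
grip_force: 0.0
```

```bash
cat > look.py <<'E'
import sys
from h import *
# look.py name x y z label : crops of top and side round a world point
f=sys.argv[1];X=list(map(float,sys.argv[2:5]));o=[]
for n in('top','side'):
    c=camera(n);i=cv2.cvtColor(c['color'],cv2.COLOR_RGB2BGR)
    cv2.imwrite(f'pics/{f}_{n}.png',i)
    u,v=map(int,proj(c,X));u=min(max(u,45),514);v=min(max(v,60),359)
    o.append(cv2.resize(i[v-60:v+60,u-45:u+45],None,fx=4.4,fy=4.4,interpolation=3))
cv2.imwrite(f'pics/{f}.png',np.hstack(o))
s=get_state();print(s['time'],np.round(s['ee_pos'],1),np.round(s['tcp_rot'],3),round(s['width'],1),round(s['grip_force'],1),np.round(s['wrist_force'],1))
E
python3 look.py m1 672 -181 120
```

```text
2.2333 [ 672.1 -182.1  192.2] [ 3.141e+00 -3.000e-03 -1.840e-01] 92.9 0.0 [-0.6  0.2 -0.5]
```

View pics/m1.png

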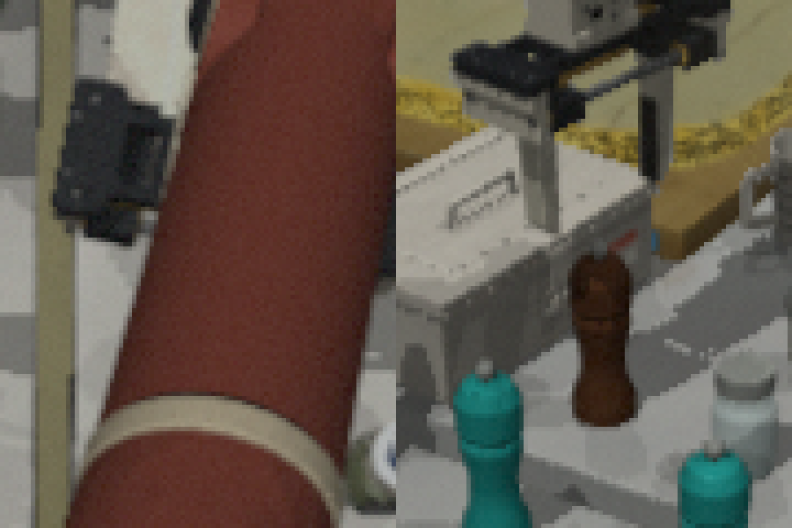

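Side view: the fingertips straddle the knob, with their midpoint at crop (598,200) and the knob at (600,250), so I'm descending.

Call:
jog_arm --moves '[[-1,[0,0,-2],0],[-1,[0,0,-4],0],[-1,[0,0,-6],0],[-1,[0,0,-8],0],[-1,[0,0,-8.5],0],[-1,[0,0,-8.5],0],[1,[0,0,-8.5],0],[1,[0,0,-8.5],0],[1,[0,0,-8.5],0],[1,[0,0,-8.5],0],[1,[0,0,-8.5],0],[1,[0,0,-8.5],0]]'

```text
time: 3.23
ee_pos: [671.7, -181.3, 106.1]
tcp_rot: [-3.142, -0.001, -0.183]
wrist_force: [1.0, 0.0, -0.2]
width: 57.7
grip_force: 0.0
```

Call:
jog_arm --moves '[[1,[0,0,0],0],[1,[0,0,0],0],[1,[0,0,0],0],[1,[0,0,0],0],[1,[0,0,2],0],[1,[0,0,4],0],[1,[0,0,7],0],[1,[0,0,10],0],[1,[0,0,13],0],[1,[0,0,15.5],0],[1,[0,0,16.5],0],[1,[0,0,16.5],0]]'

```text
time: 4.23
ee_pos: [672.7, -181.6, 273.4]
tcp_rot: [3.141, -0.006, -0.183]
wrist_force: [1.1, 0.2, -1.5]
width: 42.5
grip_force: 30.0
```

Call:
jog_arm --moves '[[1,[-1,1.2,0],0],[1,[-3,3.7,0],0],[1,[-5.5,6.8,0],0],[1,[-8,10,0],0],[1,[-10.5,13,0],0],[1,[-13,16,0],0],[1,[-15.5,19,0],0],[1,[-18,22,0],0],[1,[-20.5,25,0],0],[1,[-22.5,28,0],0],[1,[-24.1,30,0],0],[1,[-24.1,30,0],0]]'

```text
time: 5.23
ee_pos: [425.1, 123.9, 268.6]
tcp_rot: [-3.141, 0.008, -0.173]
wrist_force: [-0.0, 1.1, -1.4]
width: 42.0
grip_force: 30.0
```

Call:
jog_arm --moves '[[1,[0,0,0],0],[1,[0,0,-2],0],[1,[0,0,-4],0],[1,[0,0,-6],0],[1,[0,0,-8],0],[1,[0,0,-10],0],[1,[0,0,-11],0],[1,[0,0,-11],0],[1,[0,0,-11],0]]'

```text
time: 5.98
ee_pos: [430.4, 117.4, 159.6]
tcp_rot: [3.14, 0.002, -0.186]
wrist_force: [1.0, -0.3, -1.5]
width: 42.5
grip_force: 30.0
```

```bash
python3 look.py p1 430 118 80
```

```text
6.0833 [431.3 118.2 160.9] [-3.141e+00 -1.000e-03 -1.850e-01] 42.1 30.0 [-0.6 -0.  -0.6]
```

View pics/p1.png

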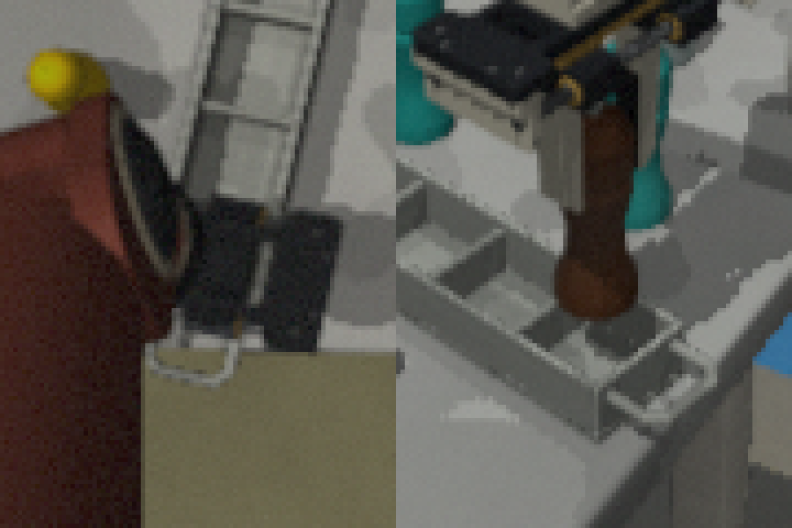

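The mill foot is at side crop (597,298) and the pocket centre at (596,334) about 18 mm lower, so it is centred and I'm lowering it.

Call:
jog_arm --moves '[[1,[0,0,-1.5],0],[1,[0,0,-3],0],[1,[0,0,-4],0],[1,[0,0,-4.7],0],[1,[0,0,-5.2],0],[1,[0,0,-5.2],0],[1,[0,0,-5.2],0]]'

```text
time: 6.67
ee_pos: [430.9, 118.8, 109.0]
tcp_rot: [-3.141, -0.001, -0.184]
wrist_force: [-0.6, 1.2, -1.0]
width: 42.7
grip_force: 30.0
```

Call:
jog_arm --moves '[[-1,[0,0,-0.1],0],[-1,[0,0,-0.1],0],[-1,[0,0,-0.1],0],[-1,[0,0,-0.1],0],[-1,[0,0,-0.1],0],[-1,[0,0,-0.1],0],[-1,[0,0,1.5],0],[-1,[0,0,4],0],[-1,[0,0,7.5],0],[-1,[0,0,10],0],[-1,[0,0,11.5],0],[-1,[0,0,11.5],0]]'

```text
time: 7.67
ee_pos: [432.5, 119.4, 226.9]
tcp_rot: [-3.138, -0.007, -0.184]
wrist_force: [0.2, 0.1, -0.2]
width: 93.3
grip_force: 0.0
```

Call:
jog_arm --moves '[[-1,[0.5,-3,0],0],[-1,[1,-6.5,0],0],[-1,[1.3,-10,0],0],[-1,[1.5,-14,0],0],[-1,[1.5,-18,0],0],[-1,[1.5,-22,0],0],[-1,[1.5,-26,0],0],[-1,[1.5,-30,0],0],[-1,[1.4,-33.5,0],0],[-1,[1.3,-37,0],0],[-1,[1.2,-39.9,0],0],[-1,[1.2,-39.9,0],0]]'

```text
time: 8.67
ee_pos: [439.9, -287.8, 222.3]
tcp_rot: [3.137, 0.001, -0.194]
wrist_force: [-0.2, -0.1, 0.3]
width: 92.9
grip_force: 0.0
```

```bash
python3 look.py r1 442 -281 120
```

```text
8.7667 [ 441.4 -281.   222.1] [-3.141e+00  3.000e-03 -1.870e-01] 93.0 0.0 [-0.7  0.4  0. ]
```

View pics/r1_side.png

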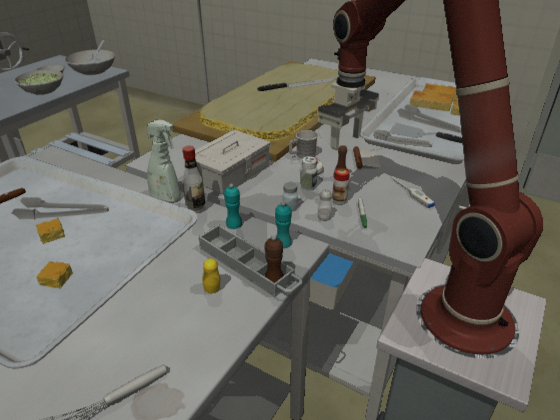

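The mill stands upright in the loop-end pocket at (274,258), and the gripper is above the red-cap jar at (341,185). I'm descending to grip the cap.

Call:
jog_arm --moves '[[-1,[0,0,-3],0],[-1,[0,0,-6],0],[-1,[0,0,-9],0],[-1,[0,0,-11.3],0],[-1,[0,0,-12.3],0],[-1,[0,0,-12.3],0],[1,[0,0,-12.3],0],[1,[0,0,-12.3],0],[1,[0,0,-12.3],0],[1,[0,0,-12.3],0],[1,[0,0,-12.3],0],[1,[0,0,-12.3],0]]'

```text
time: 9.77
ee_pos: [442.8, -280.4, 101.3]
tcp_rot: [3.141, -0.001, -0.184]
wrist_force: [-0.0, 0.2, -0.5]
width: 57.5
grip_force: 0.0
```

Call:
jog_arm --moves '[[1,[0,0,0],0],[1,[0,0,0],0],[1,[0,0,0],0],[1,[0,0,0],0],[1,[0,0,2],0],[1,[0,0,4],0],[1,[0,0,7],0],[1,[0,0,10],0],[1,[0,0,13],0],[1,[0,0,16],0],[1,[0,0,17.5],0],[1,[0,0,17.5],0]]'

```text
time: 10.77
ee_pos: [444.1, -281.2, 279.1]
tcp_rot: [3.139, -0.007, -0.183]
wrist_force: [-0.4, -0.1, -1.2]
width: 44.2
grip_force: 30.0
```

Call:
jog_arm --moves '[[1,[0,1.5,0],0],[1,[0.5,4.5,0],0],[1,[1,8,0],0],[1,[1.7,12,0],0],[1,[2.3,16,0],0],[1,[3,20,0],0],[1,[3.7,24,0],0],[1,[4.2,28,0],0],[1,[4.7,32,0],0],[1,[5,35.5,0],0],[1,[5.4,38.7,0],0],[1,[5.4,38.7,0],0]]'

```text
time: 11.77
ee_pos: [495.1, 116.0, 273.5]
tcp_rot: [-3.137, 0.004, -0.17]
wrist_force: [-0.3, 0.9, -1.8]
width: 44.0
grip_force: 30.0
```

Call:
jog_arm --moves '[[1,[0,0,0],0],[1,[0,0,-2],0],[1,[0,0,-4.5],0],[1,[0,0,-7.5],0],[1,[0,0,-10],0],[1,[0,0,-11.7],0],[1,[0,0,-12.3],0],[1,[0,0,-12.3],0],[1,[0,0,-12.3],0]]'

```text
time: 12.52
ee_pos: [496.7, 105.7, 152.7]
tcp_rot: [3.141, -0.0, -0.185]
wrist_force: [0.9, 0.9, -0.3]
width: 44.1
grip_force: 30.0
```

```bash
python3 look.py p2 496 106 80
```

```text
12.6167 [497.4 106.4 153.7] [-3.141e+00 -2.000e-03 -1.840e-01] 44.0 30.0 [ 0.7  0.1 -1. ]
```

View pics/p2.png

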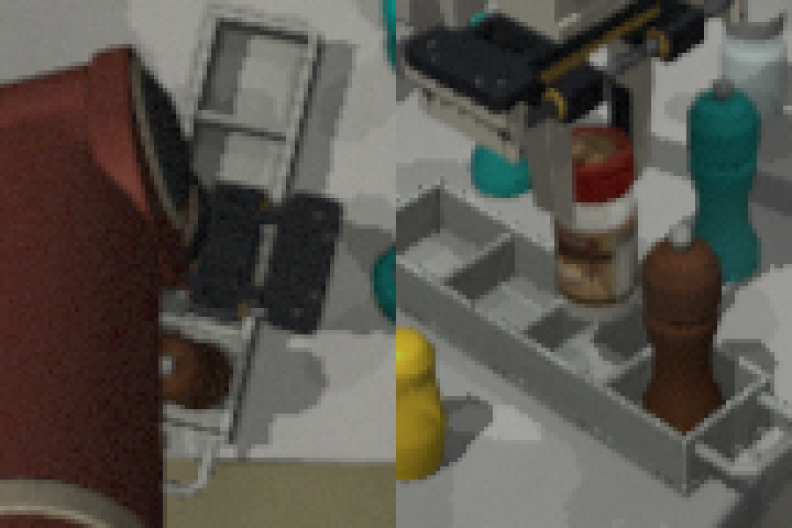

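Run:
```python
from h import *
s=camera('side');u,v=map(int,proj(s,[496,106,80]))
def L(X): p=np.array(proj(s,X)); return np.round([(p[0]-u+45)*4.4+396,(p[1]-v+60)*4.4])
print('jar bottom',L([497,106,58]),'p2 rim centre',L([496,106,40]), 'mill in p1 knob',L([430.5,118.5,140]))
d=np.array([-.983,.184,0]);n=np.array([-.184,-.983,0]);C=np.array([529,100,40])
for x in(0,67,136.5): print(x,L(C+d*x+n*33.5),L(C+d*x-n*33.5))
```

```text
jar bottom [594. 298.] p2 rim centre [597. 323.] mill in p1 knob [683. 233.]
0 [595. 270.] [513. 327.]
67 [680. 320.] [599. 380.]
136.5 [775. 374.] [694. 439.]
```

The dividers sit within about 4 mm of where I predicted, and the jar hangs over pocket 2. Lowering it with a check on the force.

Call:
jog_arm --moves '[[1,[0,0,-1.5],0],[1,[0,0,-3],0],[1,[0,0,-4],0],[1,[0,0,-4.7],0],[1,[0,0,-5.1],0],[1,[0,0,-5.1],0],[1,[0,0,-5.1],0]]'

```text
time: 13.25
ee_pos: [497.0, 106.8, 102.1]
tcp_rot: [-3.141, -0.001, -0.184]
wrist_force: [0.2, 0.0, -0.8]
width: 44.2
grip_force: 30.0
```

Call:
jog_arm --moves '[[-1,[0,0,-0.1],0],[-1,[0,0,-0.1],0],[-1,[0,0,-0.1],0],[-1,[0,0,-0.1],0],[-1,[0,0,-0.1],0],[-1,[0,0,-0.1],0],[-1,[0,0,1.5],0],[-1,[0,0,4],0],[-1,[0,0,7.5],0],[-1,[0,0,10],0],[-1,[0,0,12],0],[-1,[0,0,12],0]]'

```text
time: 14.25
ee_pos: [499.1, 107.4, 225.9]
tcp_rot: [-3.138, -0.009, -0.184]
wrist_force: [-0.0, -0.1, -0.5]
width: 92.9
grip_force: 0.0
```

Call:
jog_arm --moves '[[-1,[0.5,-3,0],0],[-1,[1,-7,0],0],[-1,[2,-11,0],0],[-1,[2.6,-15,0],0],[-1,[3.2,-19,0],0],[-1,[3.8,-23,0],0],[-1,[4.4,-27,0],0],[-1,[5,-31,0],0],[-1,[5.6,-35,0],0],[-1,[6.2,-38.5,0],0],[-1,[6.8,-41.6,0],0],[-1,[6.8,-41.6,0],0]]'

```text
time: 15.25
ee_pos: [562.2, -318.7, 219.9]
tcp_rot: [3.135, 0.001, -0.194]
wrist_force: [-0.6, -1.0, 0.3]
width: 92.6
grip_force: 0.0
```

```bash
python3 look.py w1 564 -309 120
```

```text
15.35 [ 563.5 -310.5  220. ] [-3.141e+00  2.000e-03 -1.870e-01] 93.2 0.0 [-0.   1.3  0.2]
```

View pics/w1_side.png

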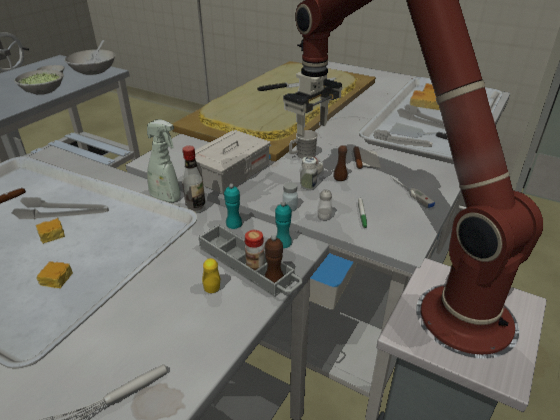

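The red-cap jar stands in pocket 2 at (254,250), and the gripper is above the white-cap jar at (309,172). Descending.

Call:
jog_arm --moves '[[-1,[0,0,-3],0],[-1,[0,0,-6],0],[-1,[0,0,-9],0],[-1,[0,0,-12],0],[-1,[0,0,-13.2],0],[-1,[0,0,-13.2],0],[1,[0,0,-13.2],0],[1,[0,0,-13.2],0],[1,[0,0,-13.2],0],[1,[0,0,-13.2],0],[1,[0,0,-13.2],0],[1,[0,0,-13.2],0]]'

```text
time: 16.35
ee_pos: [564.9, -309.5, 90.5]
tcp_rot: [3.141, -0.001, -0.183]
wrist_force: [0.9, 0.1, -0.1]
width: 57.2
grip_force: 0.0
```

Call:
jog_arm --moves '[[1,[0,0,0],0],[1,[0,0,0],0],[1,[0,0,0],0],[1,[0,0,0],0],[1,[0,0,2],0],[1,[0,0,4],0],[1,[0,0,7],0],[1,[0,0,10],0],[1,[0,0,13],0],[1,[0,0,16],0],[1,[0,0,17.5],0],[1,[0,0,17.5],0]]'

```text
time: 17.35
ee_pos: [566.1, -310.5, 268.8]
tcp_rot: [3.139, -0.008, -0.184]
wrist_force: [-0.1, -0.8, -0.9]
width: 46.5
grip_force: 30.0
```

Call:
jog_arm --moves '[[1,[0,1.5,0],0],[1,[0,4.5,0],0],[1,[0,8,0],0],[1,[0,12,0],0],[1,[0,16,0],0],[1,[0,20,0],0],[1,[0,24,0],0],[1,[0,28,0],0],[1,[0,32,0],0],[1,[-0.1,36,0],0],[1,[-0.2,39,0],0],[1,[-0.2,40.3,0],0]]'

```text
time: 18.35
ee_pos: [559.2, 101.7, 261.9]
tcp_rot: [-3.139, 0.007, -0.173]
wrist_force: [0.8, 0.5, -1.7]
width: 47.0
grip_force: 30.0
```

Call:
jog_arm --moves '[[1,[0,0,0],0],[1,[0,0,-2],0],[1,[0,0,-4.5],0],[1,[0,0,-7.5],0],[1,[0,0,-10],0],[1,[0,0,-11.7],0],[1,[0,0,-12.3],0],[1,[0,0,-12.3],0],[1,[0,0,-12.3],0]]'

```text
time: 19.1
ee_pos: [562.8, 92.2, 141.7]
tcp_rot: [3.141, -0.0, -0.185]
wrist_force: [0.5, -0.1, -1.0]
width: 46.6
grip_force: 30.0
```

```bash
python3 look.py p3 562 94 70
```

```text
19.2 [563.5  93.2 142.9] [-3.141e+00 -3.000e-03 -1.840e-01] 46.7 29.0 [ 0.2 -0.3 -0.8]
```

View pics/p3.png

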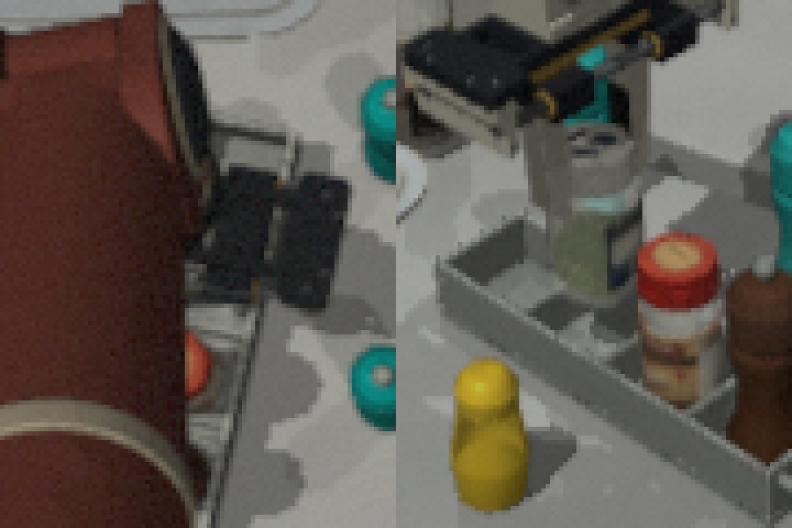

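The white-cap jar hangs over pocket 3, clear of the red jar. Lowering and releasing.

Call:
jog_arm --moves '[[1,[0,0,-1.5],0],[1,[0,0,-3],0],[1,[0,0,-4],0],[1,[0,0,-4.6],0],[1,[0,0,-5],0],[1,[0,0,-5],0],[1,[0,0,-5],0]]'

```text
time: 19.78
ee_pos: [563.0, 93.8, 92.1]
tcp_rot: [-3.141, -0.001, -0.183]
wrist_force: [-0.4, 0.1, -1.8]
width: 46.6
grip_force: 29.0
```

Call:
jog_arm --moves '[[-1,[0,0,-0.1],0],[-1,[0,0,-0.1],0],[-1,[0,0,-0.1],0],[-1,[0,0,-0.1],0],[-1,[0,0,-0.1],0],[-1,[0,0,-0.1],0],[-1,[0,0,1.5],0],[-1,[0,0,4],0],[-1,[0,0,7.5],0],[-1,[0,0,11],0],[-1,[0,0,13],0],[-1,[0,0,13],0]]'

```text
time: 20.78
ee_pos: [565.6, 94.3, 227.0]
tcp_rot: [-3.137, -0.01, -0.184]
wrist_force: [-0.4, -0.3, -0.2]
width: 93.2
grip_force: 0.0
```

Call:
jog_arm --moves '[[-1,[-1,-2.5,0],0],[-1,[-2.4,-5.7,0],0],[-1,[-3.8,-9,0],0],[-1,[-5.2,-12.4,0],0],[-1,[-6.6,-15.7,0],0],[-1,[-8,-19,0],0],[-1,[-9.4,-22.3,0],0],[-1,[-10.6,-25.2,0],0],[-1,[-11.6,-27.6,0],0],[-1,[-11.6,-27.6,0],0],[-1,[-11.6,-27.6,0],0]]'

```text
time: 21.7
ee_pos: [445.3, -183.6, 220.9]
tcp_rot: [3.142, 0.002, -0.188]
wrist_force: [-0.2, 1.3, -0.6]
width: 93.1
grip_force: 0.0
```

```bash
python3 look.py s1 446 -182 110
```

```text
21.8 [ 446.7 -181.   221.1] [-3.14e+00  1.00e-03 -1.82e-01] 93.5 0.0 [0.1 0.3 0.2]
```

View pics/s1_side.png

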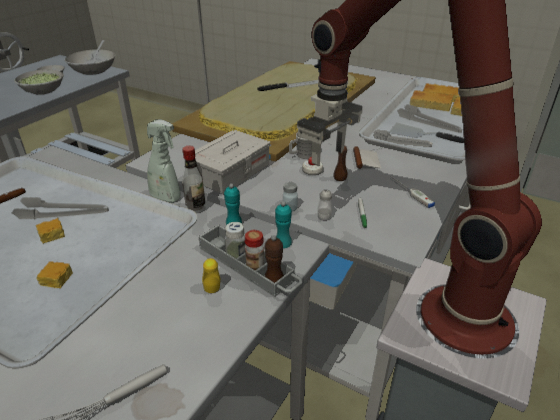

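Three items stand in the caddy, and the gripper is above the salt shaker at (325,205). Gripping its metal top.

Call:
jog_arm --moves '[[-1,[0,0,-3],0],[-1,[0,0,-6],0],[-1,[0,0,-9],0],[-1,[0,0,-12],0],[-1,[0,0,-13.7],0],[-1,[0,0,-13.7],0],[1,[0,0,-13.7],0],[1,[0,0,-13.7],0],[1,[0,0,-13.7],0],[1,[0,0,-13.7],0],[1,[0,0,-13.7],0],[1,[0,0,-13.7],0]]'

```text
time: 22.8
ee_pos: [446.9, -182.4, 85.4]
tcp_rot: [3.141, -0.002, -0.183]
wrist_force: [-0.7, -0.4, 0.2]
width: 57.6
grip_force: 0.0
```

Call:
jog_arm --moves '[[1,[0,0,0],0],[1,[0,0,0],0],[1,[0,0,0],0],[1,[0,0,0],0],[1,[0,0,0],0],[1,[0,0,2],0],[1,[0,0,4],0],[1,[0,0,7],0],[1,[0,0,10],0],[1,[0,0,14],0],[1,[0,0,17.5],0],[1,[0,0,17.5],0]]'

```text
time: 23.8
ee_pos: [450.1, -183.7, 266.2]
tcp_rot: [3.139, -0.014, -0.184]
wrist_force: [1.5, -0.2, -0.5]
width: 33.0
grip_force: 29.2
```

Call:
jog_arm --moves '[[1,[1,1.4,0],0],[1,[3,4.2,0],0],[1,[5.2,7.5,0],0],[1,[7.4,10.8,0],0],[1,[9.6,14,0],0],[1,[11.8,17.2,0],0],[1,[14,20.4,0],0],[1,[16,23.4,0],0],[1,[17.5,25.5,0],0],[1,[18.1,26.4,0],0],[1,[18.1,26.4,0],0]]'

```text
time: 24.72
ee_pos: [627.5, 85.2, 257.9]
tcp_rot: [-3.14, 0.002, -0.178]
wrist_force: [-0.3, -0.2, 0.1]
width: 33.4
grip_force: 29.2
```

Call:
jog_arm --moves '[[1,[0,0,0],0],[1,[0,0,-2],0],[1,[0,0,-4.5],0],[1,[0,0,-7.5],0],[1,[0,0,-10],0],[1,[0,0,-11.7],0],[1,[0,0,-12.3],0],[1,[0,0,-12.3],0],[1,[0,0,-12.3],0]]'

```text
time: 25.47
ee_pos: [627.8, 80.0, 137.6]
tcp_rot: [3.141, -0.001, -0.186]
wrist_force: [0.3, 0.2, 0.0]
width: 32.8
grip_force: 29.2
```

```bash
python3 look.py p4 628 81 70
```

```text
25.5667 [628.6  81.1 138.6] [-3.141e+00 -3.000e-03 -1.840e-01] 33.1 29.2 [ 0.8  0.2 -0.4]
```

View pics/p4.png

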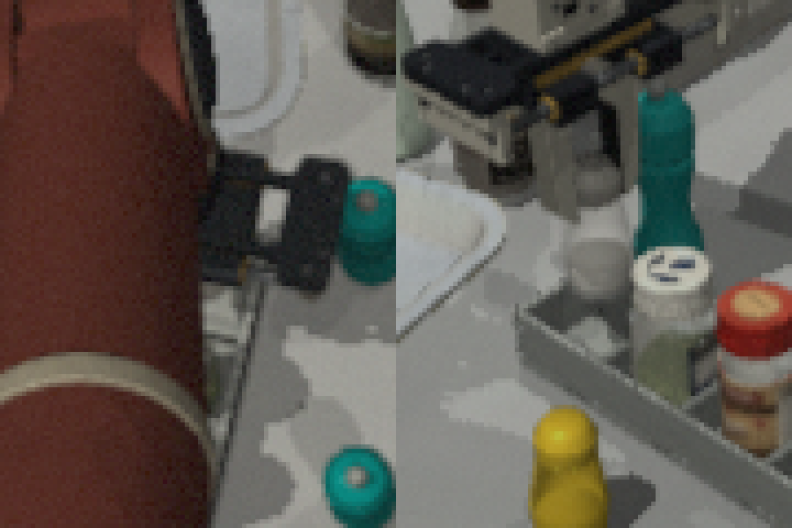

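The shaker hangs over the plain-end pocket. The gripper body ends 149 mm up, above the turquoise mill's 135 mm, so I'm lowering it.

Call:
jog_arm --moves '[[1,[0,0,-1.5],0],[1,[0,0,-3],0],[1,[0,0,-4],0],[1,[0,0,-4.7],0],[1,[0,0,-5.1],0],[1,[0,0,-5.1],0],[1,[0,0,-5.1],0]]'

```text
time: 26.15
ee_pos: [628.1, 81.8, 86.3]
tcp_rot: [-3.141, -0.001, -0.183]
wrist_force: [0.1, -0.3, -1.2]
width: 33.1
grip_force: 29.2
```

Call:
jog_arm --moves '[[-1,[0,0,0],0],[-1,[0,0,0],0],[-1,[0,0,0],0],[-1,[0,0,0],0],[-1,[0,0,0],0],[-1,[0,0,0],0],[-1,[0,0,1.5],0],[-1,[0,0,4],0],[-1,[0,0,8],0],[-1,[0,0,12],0],[-1,[0,0,15],0],[-1,[0,0,15],0]]'

```text
time: 27.15
ee_pos: [631.6, 82.3, 243.7]
tcp_rot: [-3.136, -0.015, -0.184]
wrist_force: [0.0, 0.6, 0.4]
width: 92.8
grip_force: 0.0
```

Call:
jog_arm --moves '[[-1,[-1,-2.5,0],0],[-1,[-2,-6,0],0],[-1,[-3,-10,0],0],[-1,[-4,-14,0],0],[-1,[-5,-18,0],0],[-1,[-6,-22,0],0],[-1,[-7,-26,0],0],[-1,[-8,-30,0],0],[-1,[-9,-33,0],0],[-1,[-10,-36,0],0],[-1,[-10,-36,0],0],[-1,[-10,-36,0],0]]'

```text
time: 28.15
ee_pos: [526.0, -280.7, 235.1]
tcp_rot: [3.141, 0.001, -0.189]
wrist_force: [-0.4, 1.1, -0.7]
width: 92.9
grip_force: 0.0
```

```bash
python3 look.py e 529 100 60
python3 - <<'E'
import cv2,numpy as np
a=cv2.imread('pics/e_top.png')[140:280,180:420];b=cv2.imread('pics/e_side.png')[130:310,180:380]
a=cv2.resize(a,(480,280));b=cv2.resize(b,None,fx=3.2,fy=3.2,interpolation=3)[:,:640]
cv2.imwrite('pics/e1.png',b);
E
```

```text
28.25 [ 527.9 -276.7  235.2] [-3.14   0.    -0.182] 93.0 0.0 [-0.7  0.4 -0.2]
```

View pics/e1.png

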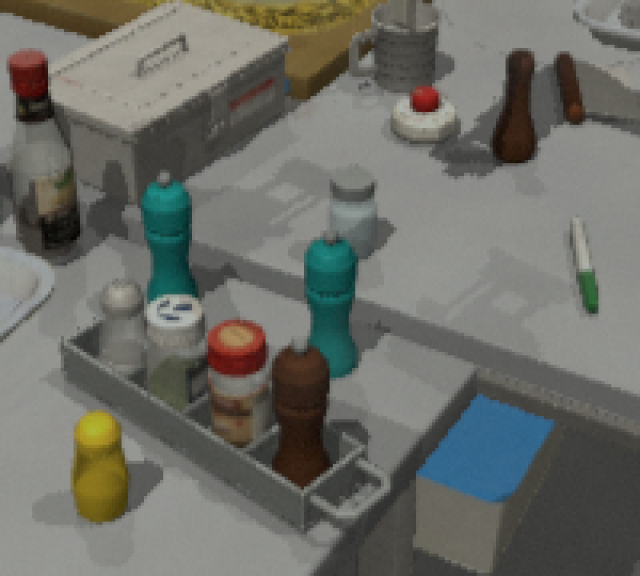

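All four stand upright in order from the loop end: mill (300,415), red-cap jar (237,385), white-cap jar (175,350), salt shaker (122,330). The pestle, the sample jar and the turquoise and yellow decoys stand where they were.

```bash
python3 -c "from rig import job_done; print(job_done())"
```

```text
the job is handed in; nothing more can be done
None
```

The caddy is filled and the job handed in at about 28 s: from the loop end, pepper mill, red-cap jar, white-cap jar and salt shaker all stand upright, one per pocket, with the pestle, sample jar and other look-alikes left where they were.

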